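# Open the counterweighted hold-down and seat a panel in the jig

## Task

Take the red side grip and swing the counterweighted hold-down arm of the panel jig up and over, past its balance point, all the way to its open stop, guiding it so that it never drops or slams, and let go so that it stays open by itself. Then slide the small painting panel along its lane until it sits flush against the steel stop of the post. Be gentle all the time: the post stands on soft rubber and must not be strained (keep sideways force on it under about 12 N), and leave the things around alone.

Things in the scene. Friction and masses are not known exactly. Their poses are not given: they have to be found in the camera images.
- jig: Wooden panel jig, fixed to the desk: bed 370 x 150 x 14 mm, from x = -180 to +190. Origin on the desk, in the lane's middle plane; x along the lane towards the grey post, y to the side where the red grip sticks out, z up. Bed top 14 mm above the desk. Two side guides 10 mm high, inner faces at y = -53 and +53, bound the lane.
- lane_end (a point): Point on the bed (14 mm up), fixed to the jig at its x = 65, y = 0 mm: the middle of the range in which the post's steel stop plate can stand. The post is clamped at an unmeasured setting: the plate's face lies up to 15 mm before or behind this point. The plate is 80 mm wide, 36 mm high over the desk. The arm's pivot (axis along the jig's y, 85 mm up) is always 45 mm beyond the plate's face.
- grip (a point): Middle of the arm's red grip: a round peg 14 mm thick along the jig's y, free for 50 mm between a black collar and a 19 mm end flange, 40 mm to the +y side of the arm's middle. Pinch it across from above. Arm closed: 85 mm up, level with the pivot, on its -x side. The collar's setting differs: the grip's radius about the pivot is 150 to 190 mm, so the arc must be felt out by force.
- hold_arm (a joint): Arm angle (rad): 0 closed (level, its pad across the lane, blocking it), 1.745 at its rigid open stop. Opening lifts the grip and carries it over towards the jig's +x. Lifting takes about 2 N at the grip at first, less as it rises; past the balance point, between 0.75 and 1.3 rad (the brass counterweight differs), it falls open unless held back. Must not turn faster than 2 rad/s.
- post_flex (a joint): Sideways give of the post on its rubber mount along the jig's x (m), 0 at rest, + towards the jig's +x; 1 mm for every 4 N, springs back. More than 3.5 mm either way is too much strain.
- panel_center (a point): Centre of the loose painting panel, 100 x 100 x 18 mm, white face up with a blue band, 0.25 kg, lying on the bed between the guides (3 mm play each side). Its axes are the jig's within a degree. At the start it lies short of the arm's pad.
- panel: The same panel; origin at the centre of its underside, axes as above.
- telltale (a joint): Orange feeler in the middle of the stop plate, on a very weak spring (0.3 N): 0 m out (8 mm proud of the plate), 0.008 m pushed in flush. The panel is home when it reads over 0.006, i.e. when the panel is within 2 mm of the plate.
- tape_roll: Roll of masking tape, 101 x 112 x 24 mm; a bystander.
- medium_jar: Small black jar, 55 mm across, 54 mm high; a bystander.
- eraser: Blue and white eraser, 21 x 45 x 13 mm; a bystander.
- paint_tube_04: White paint tube, 38 x 131 x 24 mm; a bystander.
- brush_2: Brown paint brush, 8 x 177 x 8 mm; a bystander.
Things that resemble listed ones, but are neither listed nor needed, are in the scene too. Leave any turquoise look-alike of the panel alone.

How it is judged:
On the way, in this order (a step that is already met when the one before it is completed fails the run):
1. the hold-down arm stands at its open stop by itself, let go (value of joint hold_arm above 1.65 rad and velocity of joint hold_arm between -0.05 and 0.05 rad/s and contact force between hold_arm and the fingers below 0.1 N), for 0.3 s.
2. the panel sits against the stop (value of joint hold_arm above 1.65 rad and velocity of joint hold_arm between -0.05 and 0.05 rad/s and value of joint telltale above 0.006 m and angle between the x axis of panel and the x axis of jig, either way round below 0.06 rad and angle between panel's own z axis and vertical below 0.05 rad and linear speed of panel below 0.01 m/s), for 0.2 s.
At the end, for the whole second after the job is handed in: The hold-down arm rests at its open stop (over 1.65 rad of 1.745, still), and the panel lies flat and still in its lane, within 2 mm of the stop plate (feeler over 6 mm of 8 in) and square to the lane within 0.06 rad (all of step 2); the robot touches nothing.
It fails at once if the hold-down arm was flung or let drop (faster than 2 rad/s) (velocity of joint hold_arm above 2 rad/s or velocity of joint hold_arm below -2 rad/s).
It fails at once if the post was strained more than 3.5 mm (14 N) on its rubber mount (value of joint post_flex above 0.0035 m or value of joint post_flex below -0.0035 m).
It fails at once if a bystander was moved more than 25 mm (distance of any of tape_roll, medium_jar, eraser, paint_tube_04, brush_2 from where it was at the start of the episode above 0.025 m).
It also fails if it takes over 72 s, if anything falls off the work surface, if the arm or the gripper's body presses on something with over 40 N, if the wrist force passes 120 N, or if a joint passes its speed limit or range.

## Robot

A 7-joint arm with a two-finger parallel gripper is mounted at the origin on a cart in front of the work surface, level with it; the furniture and walls round the work are solid. World frame = base frame: x ahead of the robot, y to its left, z up, the work surface at z = 0. Lengths are in m, angles in rad, forces in N, time in s.
With the tool pointing down it reaches from about 0.425 to 0.825 m from the base axis. Payload 3.6 kg.
Tool frame: the origin (TCP) lies between the finger pads; the fingertips stand 8 mm ahead of it and the grasp point (between the pads) lies 11 mm behind it; z points along the fingers, y is the direction in which the jaws open and shut (so a half turn about z gives the same grasp; the last joint's range is limited). The gripper opens to 93 mm and grips with 3 to 60 N. Pads are 15 mm wide; open, the fingers measure 128 mm over their backs; the gripper's body (75 mm by 188 mm) begins 65 mm behind the grasp point.
Start: joints at [-1.129, 0.615, -0.013, 1.423, 0.008, 1.103, -0.04], TCP at [0.294, 0.58, 0.227] pointing down, gripper open.
Joint ranges: [-3.12, 3.12], [-0.3, 2.06], [-1.34, 1.32], [0.26, 2.42], [-1.36, 4.5], [0.01, 1.98], [-2.84, 2.84]. Speed limits (rad/s): [2.79, 2.79, 3.14, 3.14, 3.14, 3.14, 3.14].

## Interface

Orientations are given as a 3x3 rotation matrix whose columns are the frame's x, y, z axes.
In Python, from rig import manip gives the robot as it stands. Calls block until the motion is done:
- manip.move_pose(position, orientation): joint-space move of the TCP to a pose.
- manip.servo_line(position, velocity=0.15, rotation=None, force_limit=None): straight line of the TCP; rotation=None keeps the orientation; velocity is the mean speed in m/s. With force_limit (N) it stops when the force on the tool has changed by that much, and returns True; else False.
- manip.move_joints(angles): joint-space move.
- manip.gripper_to(opening): finger opening in m; the grip force is fixed at half the most; returns when the fingers have stopped.
- manip.dwell(seconds).
- manip.ik(position, orientation): joint angles nearest the present ones, or None.
- manip.read_state(): the state.
- manip.camera(name): name is "scene" or "top" or "wrist"; returns a dict with "img" (400x640x3 uint8, red, green, blue), "K" (3x3 intrinsics, pixels), "xyz" and "orientation" of the camera in the world. Camera axes: x right, y up, looking along -z (the intrinsics and any distortion apply to the point x, -y, -z); pixel columns grow to the right and rows downward; lengths in m; the calibration is good to about 2 mm. A picture is of the moment at which its call begins. There is no depth.
A pose or a line that the arm cannot do raises manip.IKError and nothing moves.
- manip.close_job(): hands the job in, once; it reports no verdict.
The state is a dict: "clock": time; "q": joint angles; "joint_velocities": joint speeds; "joint_efforts": joint torques, N m; "ee_pos": TCP position; "tool_rot": TCP orientation; "contact_force": force on the tool from outside, world axes, zero at the start; "ft_torque": the same for the moment, N m; "gripper_width": finger opening in m.
Only numpy, scipy, OpenCV 4.12 (cv2) and the standard library are available. Lean on these libraries where they do the work, as an engineer would, in place of code of your own. Each camera call takes 0.05 s, during which the arm holds its last target.

## Working session

There is one attempt and no reset: what is moved stays moved. The work goes in short steps, each a Python script; the robot and the scene stay as the last script left them, time stands still between calls to the robot, and variables do not carry over. Pictures are saved under pics/ and viewed, and the job is handed in when it is done.

```bash
ls; mkdir -p pics; python3 - <<'E'
from rig import manip
import cv2
for n in("scene","top","wrist"):
    c=manip.camera(n); cv2.imwrite(f"pics/{n}0.png",c["img"][:,:,::-1]); print(n,c["K"],c["xyz"],c["orientation"],[k for k in c])
s=manip.read_state(); print(s)
E
```

```text
pics
scene [[503.41077635   0.         306.00459446]
 [  0.         503.41077635 198.7152024 ]
 [  0.           0.           1.        ]] [-0.47095589  0.50367396  1.08022858] [[-0.47504723  0.578263   -0.66328126]
 [-0.87982094 -0.29871181  0.3697112 ]
 [ 0.01566036  0.75919902  0.65067011]] ['img', 'K', 'xyz', 'orientation']
top [[406.81782746   0.         320.43552866]
 [  0.         406.81782746 202.95253086]
 [  0.           0.           1.        ]] [ 0.30301132 -0.09086045  1.38270958] [[ 0.01451396  0.9831013  -0.18248608]
 [-0.99988544  0.01348607 -0.00687247]
 [-0.00429532  0.18256493  0.98318442]] ['img', 'K', 'xyz', 'orientation']
wrist [[276.01192643   0.         318.09133575]
 [  0.         276.01192643 199.86375251]
 [  0.           0.           1.        ]] [0.21968537 0.61675019 0.38462707] [[ 0.45207567 -0.85182735 -0.26460869]
 [ 0.89197835  0.43122982  0.13570362]
 [-0.0014889  -0.29737353  0.95476006]] ['img', 'K', 'xyz', 'orientation']
{'clock': 0.15, 'q': array([-1.12851055,  0.61570924, -0.01261105,  1.42449762,  0.00813248,
        1.1034227 , -0.04038974]), 'joint_velocities': array([-0.00027523, -0.00297419, -0.00200565, -0.00504404, -0.00069915,
        0.00023795, -0.00168642]), 'joint_efforts': array([ 3.60445192e-04, -4.59346426e+01,  2.09332891e-01, -1.65942872e+01,
       -6.10832591e-02,  1.80609006e-02,  1.69437744e-04]), 'ee_pos': array([0.29340532, 0.57935629, 0.22575041]), 'tool_rot': array([[-8.92155589e-01,  4.51727438e-01, -8.52334210e-04],
       [ 4.51728239e-01,  8.92153787e-01, -1.79400754e-03],
       [-4.99892366e-05, -1.98555728e-03, -9.99998028e-01]]), 'contact_force': array([-0.28031545, -1.10045182,  0.57841146]), 'ft_torque': array([-0.03031396, -0.01448043, -0.04307623]), 'gripper_width': 0.0929155784013637}
```

View pics/scene0.png

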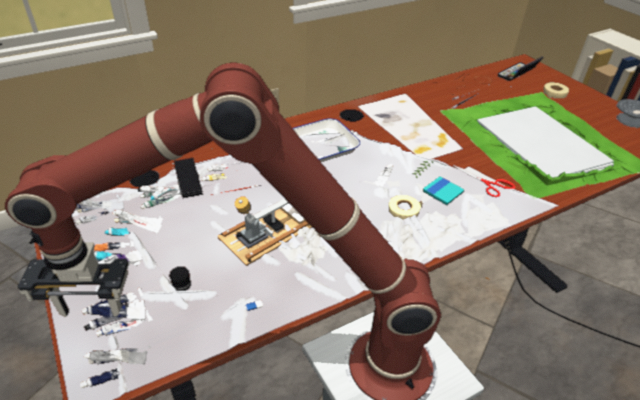

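View pics/top0.png

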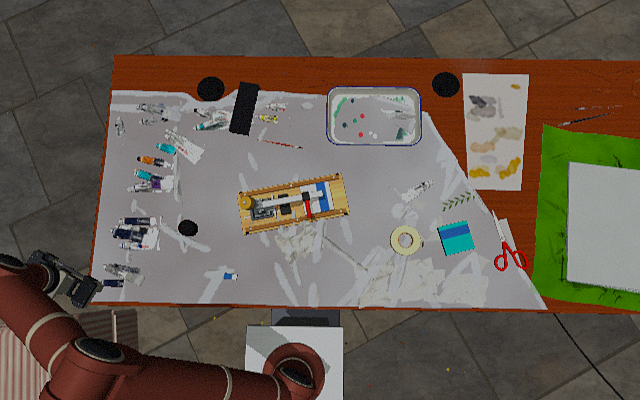

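```bash
python3 - <<'E'
import cv2
im=cv2.imread("pics/top0.png"); c=im[165:245,225:365]; cv2.imwrite("pics/topc.png",cv2.resize(c,None,fx=5.7,fy=5.7,interpolation=cv2.INTER_CUBIC))
E
```

```text
(no output)
```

View pics/topc.png

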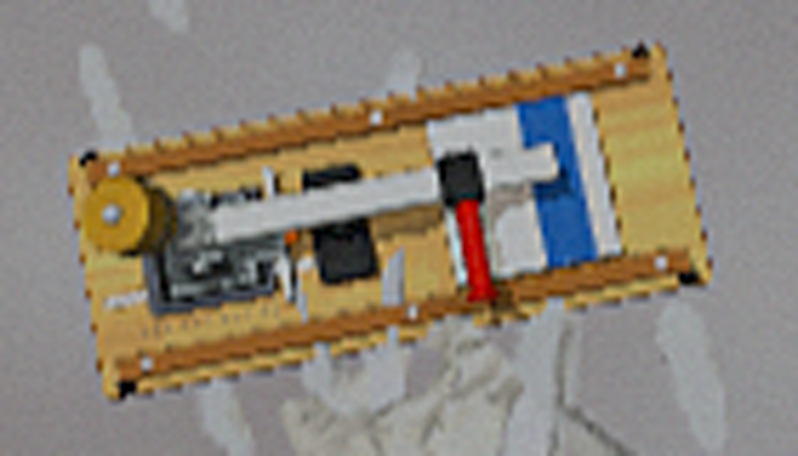

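Top view: the jig is at px (237–352, 172–235), with its post to the left. The grip candidates are the red peg at (308,207), the red scissors (510,250) and the red brush (280,143). The panel candidates are the white one with a blue band at (320,195) and the turquoise one at (456,238). I choose the peg and the white panel, both in the jig, and the crop confirms them.

```bash
cat > h.py <<'E'
from rig import manip
import numpy as np, cv2
from scipy.optimize import least_squares
def proj(c,P):
    P=np.atleast_2d(P); d=(P-c["xyz"])@c["orientation"]; p=d*[1,-1,-1]
    u=p@np.asarray(c["K"]).T; return u[:,:2]/u[:,2:]
def ray(c,uv,z):
    K=np.asarray(c["K"]); d=np.linalg.solve(K,[uv[0],uv[1],1.])*[1,-1,-1]; d=c["orientation"]@d
    return np.asarray(c["xyz"])+d*(z-c["xyz"][2])/d[2]
def J2W(j,P):
    x,y,a=j; R=np.array([[np.cos(a),-np.sin(a),0],[np.sin(a),np.cos(a),0],[0,0,1]]); return np.atleast_2d(P)@R.T+[x,y,0]
def W2J(j,P):
    x,y,a=j; R=np.array([[np.cos(a),-np.sin(a),0],[np.sin(a),np.cos(a),0],[0,0,1]]); return (np.atleast_2d(P)-[x,y,0])@R
CORN=np.array([[.19,-.075,.014],[-.18,-.075,.014],[-.18,.075,.014],[.19,.075,.014]])
def fit(obs,j0):  # obs list of (cam,Pjig,uv)
    r=least_squares(lambda j:np.concatenate([(proj(c,J2W(j,P))-uv).ravel() for c,P,uv in obs]),j0); return r
E
python3 - <<'E'
from h import *
c=manip.camera("top")
uv=np.array([[70,158],[658,45],[712,280],[108,397]])/5.7+[225,165]
r=fit([(c,CORN,uv)],[.5,0,1.57]); j=r.x; print(j,r.fun.round(2)); np.save("j.npy",j)
for n,p,z in [("grip",(475,250),.085),("collar",(462,180),.085),("flange",(482,295),.085),("platetop",(272,230),.036),("panelL",(440,190),.032),("panelR",(600,175),.032),("cw",(115,215),.12)]:
    w=ray(c,np.array(p)/5.7+[225,165],z); print(n,w,W2J(j,w))
E
```

```text
[0.55553025 0.00741152 1.7796331 ] [-1.   -0.18  1.15 -0.59  0.6   0.09 -0.74  0.56]
grip [ 0.52389724 -0.04291036  0.085     ] [[-0.0426703   0.04137855  0.085     ]]
collar [ 0.56432821 -0.03467905  0.085     ] [[-0.04300007  0.0001195   0.085     ]]
flange [ 0.49813417 -0.04738551  0.085     ] [[-0.04170697  0.06750965  0.085     ]]
platetop [0.5425603  0.07898588 0.036     ] [[ 0.07270821 -0.0021508   0.036     ]]
panelL [ 0.56876624 -0.0194466   0.032     ] [[-0.02901868 -0.00738013  0.032     ]]
panelR [ 0.57915101 -0.1143478   0.032     ] [[-0.12401093  0.00213585  0.032     ]]
cw [0.5348668  0.15576698 0.12      ] [[ 0.1494161  -0.01054288  0.12      ]]
```

The fit matches the given sizes: residual about 1 px, grip at y = 41 mm, and panel and plate plausible. Next I check the reach and take a close view with the wrist camera.

```bash
cat >> h.py <<'E'
def Rt(j,ang):  # tool down, tool y along jig direction at angle ang
    a=j[2]+ang; y=np.array([np.cos(a),np.sin(a),0]); z=np.array([0,0,-1.]); return np.column_stack([np.cross(y,z),y,z])
def snap(n,f):
    c=manip.camera(n); cv2.imwrite(f"pics/{f}.png",c["img"][:,:,::-1]); return c
E
python3 - <<'E'
from h import *
j=np.load("j.npy")
for ang in (0,np.pi):
  for P in ([-.043,.048,.074],[.0,.048,.2],[.14,.048,.25],[.14,.048,.35]):
    print(ang,P,manip.ik(J2W(j,P)[0],Rt(j,ang)))
for ang in (np.pi/2,-np.pi/2):
  for P in ([-.15,0,.03],[-.03,0,.03],[-.03,0,.2]):
    print(ang,P,manip.ik(J2W(j,P)[0],Rt(j,ang)))
E
```

```text
0 [-0.043, 0.048, 0.074] [ 0.14096443  0.63114463 -0.14631743  1.9566409   0.16142498  0.56481641
  1.66548156]
0 [0.0, 0.048, 0.2] [-0.01441483  0.42834688 -0.03359218  1.86250372  0.01855306  0.85104055
  1.72242804]
0 [0.14, 0.048, 0.25] [-0.25598225  0.35584718 -0.08440718  1.81736691  0.03561795  0.96983758
  1.42436347]
0 [0.14, 0.048, 0.35] [-0.2919651   0.27093654 -0.03379069  1.6426674   0.00960001  1.22815051
  1.45188359]
3.141592653589793 [-0.043, 0.048, 0.074] [-0.30346397  0.6893391   0.5417989   1.97052814 -0.58170172  0.63967867
 -0.74514632]
3.141592653589793 [0.0, 0.048, 0.2] [-0.48794012  0.49804188  0.67185838  1.87651479 -0.38908628  0.90082525
 -0.99077427]
3.141592653589793 [0.14, 0.048, 0.25] [-0.78828879  0.41454321  0.67830899  1.83267917 -0.30495367  1.0004895
 -1.34638875]
3.141592653589793 [0.14, 0.048, 0.35] [-0.82558042  0.32033485  0.71017004  1.65751266 -0.2184246   1.24499693
 -1.43214309]
1.5707963267948966 [-0.15, 0, 0.03] [-0.37912676  1.10146601  1.129723    1.76375492 -1.13977526  1.0923333
 -1.76190008]
1.5707963267948966 [-0.03, 0, 0.03] [ 0.33305537  0.80460344 -0.53843005  1.85331017  0.6427203   0.66424329
  2.75810701]
1.5707963267948966 [-0.03, 0, 0.2] [-0.63023412  0.75464511  1.13408639  1.73859315 -0.74733115  1.15125574
 -2.20109276]
-1.5707963267948966 [-0.15, 0, 0.03] [ 0.09051221  0.79141995  0.17570316  1.74860773 -0.21556441  0.62035598
  0.59980137]
-1.5707963267948966 [-0.03, 0, 0.03] [-0.11882042  0.75124208  0.18854467  1.86813832 -0.24936515  0.54495126
  0.44300547]
-1.5707963267948966 [-0.03, 0, 0.2] [-0.21427009  0.5220403   0.3311548   1.72649641 -0.2041266   0.9269586
  0.4078345 ]
```

```bash
python3 - <<'E'
from h import *
j=np.load("j.npy")
manip.move_pose(J2W(j,[-.043,.048,.25])[0],Rt(j,0))
manip.dwell(0.3)
snap("wrist","w1");snap("top","t1"); s=manip.read_state(); print(s["clock"],s["ee_pos"],s["contact_force"])
E
```

```text
2.9667 [ 0.51751984 -0.04442052  0.24995685] [-0.27428943 -0.0289188   0.5919841 ]
```

View pics/w1.png

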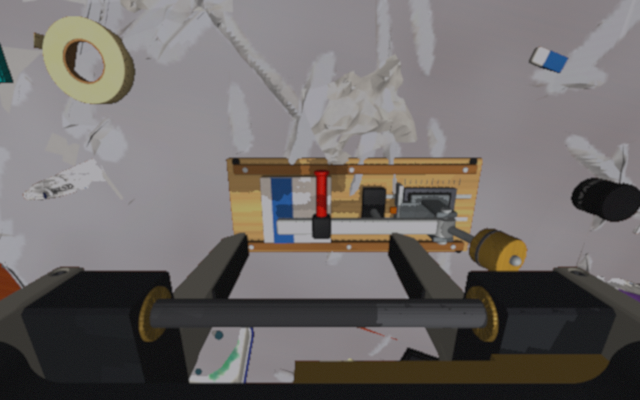

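```bash
python3 - <<'E'
import cv2
im=cv2.imread("pics/w1.png"); c=im[150:280,220:540]; cv2.imwrite("pics/w1c.png",cv2.resize(c,None,fx=2.5,fy=2.5,interpolation=cv2.INTER_CUBIC)); 
E
```

```text
(no output)
```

View pics/w1c.png

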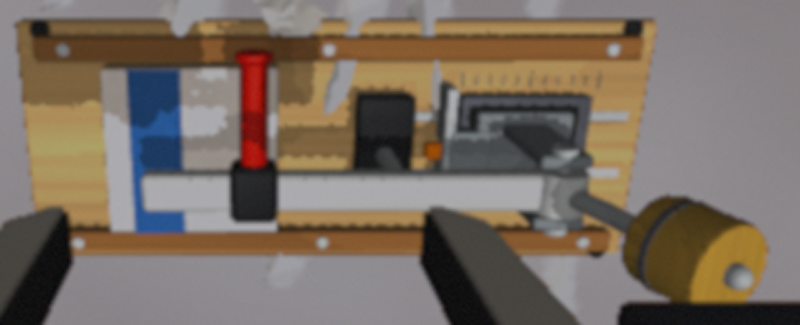

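```bash
python3 - <<'E'
from h import *
j0=np.load("j.npy")
c=manip.camera("wrist"); t=manip.camera("top")
f=lambda p:np.array(p)/2.5+[220,150]
Pw=CORN[[2,3,0,1]]; uvw=f([[17,20],[656,20],[613,255],[38,252]])
uvt=np.array([[70,158],[658,45],[712,280],[108,397]])/5.7+[225,165]
r=fit([(c,Pw,uvw)],j0);print(r.x,r.fun.round(2))
r=fit([(c,Pw,uvw),(t,CORN,uvt)],j0);j=r.x;print(j,r.fun.round(2));np.save("j.npy",j)
for n,p,z in [("grip",(254,110),.085),("collarend",(253,163),.085),("flange",(254,58),.085),("plate top front",(444,110),.036),("pivot",(562,185),.085),("armtip",(142,190),.09),("panel+x",(277,75),.032),("panel-x",(103,75),.032),("panelnear",(110,68),.032)]:
    w=ray(c,f(p),z); print(n,W2J(j,w).round(4))
for n,p,z in [("grip",(475,250),.085),("platetop",(272,230),.036),("panelL",(440,190),.032),("panelR",(600,175),.032)]:
    w=ray(t,np.array(p)/5.7+[225,165],z); print(n,W2J(j,w).round(4))
E
```

```text
[0.55901758 0.01181659 1.77614146] [-1.65 -0.61  1.27  0.28  1.35  0.37 -0.93  0.85]
[0.55842557 0.01106632 1.7769212 ] [-2.16 -1.02  0.92 -0.34  1.09 -0.12 -1.31  0.52 -1.98 -1.17  0.19 -1.29
 -0.5  -0.61 -1.86 -0.45]
grip [[-0.042   0.0408  0.085 ]]
collarend [[-0.0423  0.0132  0.085 ]]
flange [[-0.0422  0.0666  0.085 ]]
plate top front [[0.0655 0.0269 0.036 ]]
pivot [[0.114  0.0017 0.085 ]]
armtip [[-0.0977  0.0005  0.09  ]]
panel+x [[-0.0285  0.0459  0.032 ]]
panel-x [[-0.1259  0.0456  0.032 ]]
panelnear [[-0.1218  0.0497  0.032 ]]
grip [[-0.0458  0.0448  0.085 ]]
platetop [[0.0697 0.0016 0.036 ]]
panelL [[-0.032  -0.0039  0.032 ]]
panelR [[-0.127   0.0054  0.032 ]]
```

```bash
python3 - <<'E'
from h import *
j=np.load("j.npy"); ja=j[2]
manip.gripper_to(0.04)
g=[-.043,.047]
manip.servo_line(J2W(j,[*g,.13])[0],velocity=.15)
w=snap("wrist","w2")
r=manip.servo_line(J2W(j,[*g,.074])[0],velocity=.05,force_limit=3)
print("hit",r)
manip.dwell(.3); s=manip.read_state(); print(s["clock"],W2J(j,s["ee_pos"]),s["contact_force"],s["gripper_width"])
F=[]
for _ in range(10):
    manip.dwell(.02); F.append(manip.read_state()["contact_force"])
print(np.mean(F,0),np.std(F,0))
E
```

```text
hit False
6.6167 [[-0.04301395  0.04692408  0.07417213]] [-0.76456219  0.37158889  0.26074856] 0.04006491562762788
[ 0.07123658  0.13446206 -0.02530998] [0.4177267  0.3855922  0.36199029]
```

View pics/w2.png

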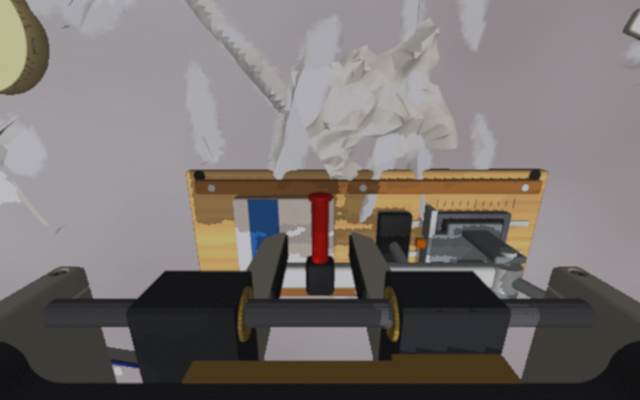

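The peg at px (320,230) lies midway between the fingers (287 and 353). The force noise is about 0.4 N. I'll touch the peg lightly from both sides to find its centre.

```bash
cat >> h.py <<'E'
def Fm(n=8,dt=.015):
    F=[]
    for _ in range(n): manip.dwell(dt); F.append(manip.read_state()["contact_force"])
    return np.mean(F,0)
def FJ(j,F): return W2J([0,0,j[2]],F)[0]
E
python3 - <<'E'
from h import *
j=np.load("j.npy"); g=[-.043,.047,.074]; xs=[]
for d in (.016,-.016):
    r=manip.servo_line(J2W(j,[g[0]+d,*g[1:]])[0],velocity=.02,force_limit=2.0)
    s=manip.read_state(); p=W2J(j,s["ee_pos"])[0]; print(r,p,FJ(j,Fm(6)),s["clock"]); xs.append(p[0])
    manip.servo_line(J2W(j,g)[0],velocity=.06)
print(np.mean(xs),np.diff(xs), FJ(j,Fm(6)),manip.read_state()["clock"])
E
```

```text
True [-0.0287263   0.04707254  0.07382259] [-1.10572697 -0.14490793  0.70600135] 7.5083
True [-0.05548021  0.04717943  0.07358029] [ 0.76378083 -0.50431063  0.57298277] 8.6667
-0.042103258334619996 [-0.02675391] [-0.09193472 -0.04491669 -0.19787061] 9.225
```

```bash
cat > swing.py <<'E'
from h import *
import json,sys
j=np.load("j.npy"); st=json.load(open("st.json")); thmax=float(sys.argv[1]); gain=float(sys.argv[2])
xg,yg,zg=st["xg"],st["yg"],st["zg"]; p=np.array(st["p"]); R=st["R"]; log=st["log"]; b=np.array(st["b"])
dth=.04
while True:
    th=np.arctan2(p[1]-zg,(xg+R)-p[0])
    if th>=thmax: break
    d=min(dth,thmax-th+1e-3); c=np.array([xg+R,zg])
    rad=np.hypot(*(p-c)); 
    t=th+d
    q=c+rad*np.array([-np.cos(t),np.sin(t)])
    manip.servo_line(J2W(j,[q[0],yg,q[1]])[0],velocity=.06)
    F=FJ(j,Fm(6))-b; s=manip.read_state(); a=W2J(j,s["ee_pos"])[0]
    rh=np.array([-np.cos(t),np.sin(t)]); th_=np.array([np.sin(t),np.cos(t)])
    Fr=F[[0,2]]@rh; Ft=F[[0,2]]@th_
    p=q+np.clip(gain*Fr,-.0012,.0012)*rh
    # F on tool; post gets -F
    dx=a[0]+F[0]/4000-xg; dz=a[2]-zg; Rm=(dx*dx+dz*dz)/(2*dx) if dx>.004 else R
    if t>.35: R+=.15*(np.clip(Rm,.145,.195)-R)
    log.append([t,*a,*F,Rm]); print(f"{s['clock']:.2f} th{t:.3f} a{a[0]:.4f},{a[1]:.4f},{a[2]:.4f} F{F.round(1)} Fr{Fr:.1f} Ft{Ft:.1f} Rm{Rm:.4f} R{R:.4f} w{s['gripper_width']:.4f}")
    st.update(p=p.tolist(),R=R,log=log); json.dump(st,open("st.json","w"))
    if abs(F[0])>9 or np.linalg.norm(F)>16 or (Ft<-float(sys.argv[3]) and t>1.4): print("STOP"); break
E
python3 - <<'E'
from h import *
import json
j=np.load("j.npy"); g=[-.0421,.047,.074]
manip.servo_line(J2W(j,g)[0],velocity=.03)
b=FJ(j,Fm(10))
manip.gripper_to(.008)
manip.dwell(.2); s=manip.read_state(); print(b,FJ(j,Fm(10)),W2J(j,s["ee_pos"]),s["gripper_width"],s["clock"])
json.dump(dict(xg=g[0],yg=g[1],zg=g[2],p=[g[0],g[2]],R=.156,log=[],b=b.tolist()),open("st.json","w"))
E
```

```text
[-0.10034606  0.14056664 -0.07083469] [ 0.10399501 -0.04161038  0.08109906] [[-0.04206646  0.04699274  0.07398979]] 0.013196050962468928 10.4
```

```bash
python3 swing.py 0.3 0.0001 8
```

```text
10.92 th0.040 a-0.0419,0.0470,0.0802 F[ 0.3 -0.6 -2.3] Fr-0.4 Ft-2.2 Rm0.1560 R0.1560 w0.0133
11.27 th0.080 a-0.0415,0.0470,0.0865 F[ 0.1 -0.6 -2.6] Fr-0.3 Ft-2.6 Rm0.1560 R0.1560 w0.0128
11.62 th0.120 a-0.0409,0.0470,0.0928 F[ 0.  -0.7 -2.3] Fr-0.3 Ft-2.2 Rm0.1560 R0.1560 w0.0132
11.97 th0.160 a-0.0401,0.0470,0.0989 F[-0.1 -0.5 -2.6] Fr-0.3 Ft-2.6 Rm0.1560 R0.1560 w0.0132
12.32 th0.200 a-0.0389,0.0470,0.1051 F[-0.6 -0.2 -2.1] Fr0.1 Ft-2.2 Rm0.1560 R0.1560 w0.0131
12.67 th0.240 a-0.0377,0.0470,0.1111 F[-0.5 -0.6 -2.7] Fr-0.2 Ft-2.8 Rm0.1614 R0.1560 w0.0130
13.02 th0.280 a-0.0360,0.0471,0.1172 F[-1.3 -0.1 -2.3] Fr0.6 Ft-2.5 Rm0.1641 R0.1560 w0.0130
13.37 th0.301 a-0.0351,0.0470,0.1203 F[-1.2  0.4 -1.9] Fr0.6 Ft-2.2 Rm0.1636 R0.1560 w0.0132
```

```bash
python3 swing.py 0.7 0.0001 8
```

```text
13.72 th0.341 a-0.0332,0.0470,0.1264 F[-1.6 -0.1 -1.5] Fr1.0 Ft-2.0 Rm0.1649 R0.1560 w0.0132
14.07 th0.381 a-0.0311,0.0470,0.1321 F[-1.8  0.3 -1.9] Fr1.0 Ft-2.4 Rm0.1650 R0.1574 w0.0129
14.43 th0.418 a-0.0287,0.0471,0.1380 F[-2.2  0.1 -1.5] Fr1.4 Ft-2.2 Rm0.1658 R0.1586 w0.0130
14.78 th0.455 a-0.0261,0.0471,0.1438 F[-2.5  0.5 -1.1] Fr1.8 Ft-2.1 Rm0.1667 R0.1598 w0.0133
15.14 th0.491 a-0.0233,0.0470,0.1496 F[-1.9  0.5 -0.8] Fr1.3 Ft-1.6 Rm0.1654 R0.1607 w0.0134
15.50 th0.529 a-0.0203,0.0470,0.1553 F[-1.9  0.7  0.2] Fr1.8 Ft-0.8 Rm0.1659 R0.1615 w0.0135
15.86 th0.566 a-0.0171,0.0470,0.1609 F[-2.3  0.5  0.4] Fr2.1 Ft-0.9 Rm0.1669 R0.1623 w0.0130
16.22 th0.604 a-0.0136,0.0470,0.1665 F[-2.1  1.1  0.4] Fr2.0 Ft-0.9 Rm0.1669 R0.1630 w0.0127
16.57 th0.641 a-0.0100,0.0471,0.1717 F[-1.8  0.5 -0.8] Fr1.0 Ft-1.7 Rm0.1666 R0.1635 w0.0131
16.93 th0.679 a-0.0060,0.0471,0.1771 F[-1.5  1.  -0.9] Fr0.6 Ft-1.6 Rm0.1665 R0.1640 w0.0130
17.28 th0.701 a-0.0036,0.0471,0.1800 F[-1.3  0.8 -1. ] Fr0.3 Ft-1.5 Rm0.1664 R0.1643 w0.0129
17.63 th0.701 a-0.0036,0.0471,0.1801 F[-1.3  0.7 -1.1] Fr0.3 Ft-1.7 Rm0.1665 R0.1647 w0.0130
17.98 th0.701 a-0.0035,0.0471,0.1803 F[-1.3  0.9 -1.6] Fr-0.0 Ft-2.0 Rm0.1667 R0.1650 w0.0129
18.33 th0.701 a-0.0033,0.0471,0.1805 F[-1.   0.8 -2. ] Fr-0.5 Ft-2.1 Rm0.1665 R0.1652 w0.0130
```

```bash
sed -i 's/if th>=thmax:/if th>=thmax-.004:/' swing.py; python3 swing.py 1.4 0.0001 6
```

```text
18.69 th0.740 a0.0012,0.0470,0.1858 F[-1.5  1.4  0.2] Fr1.2 Ft-0.9 Rm0.1671 R0.1655 w0.0129
19.05 th0.779 a0.0056,0.0470,0.1904 F[-1.3  0.9 -1.2] Fr0.1 Ft-1.8 Rm0.1668 R0.1657 w0.0133
19.41 th0.818 a0.0103,0.0470,0.1951 F[-1.4  1.3 -0.6] Fr0.5 Ft-1.5 Rm0.1668 R0.1659 w0.0129
19.77 th0.857 a0.0153,0.0470,0.1996 F[-0.7  1.7 -0.5] Fr0.0 Ft-0.9 Rm0.1665 R0.1659 w0.0127
20.12 th0.897 a0.0204,0.0470,0.2039 F[-1.   1.6 -0.1] Fr0.5 Ft-0.8 Rm0.1666 R0.1660 w0.0128
20.48 th0.936 a0.0256,0.0470,0.2079 F[-0.9  1.9  0.3] Fr0.7 Ft-0.5 Rm0.1666 R0.1661 w0.0128
20.84 th0.976 a0.0311,0.0470,0.2118 F[-0.8  1.8  0.1] Fr0.5 Ft-0.6 Rm0.1666 R0.1662 w0.0130
21.20 th1.016 a0.0367,0.0470,0.2155 F[-0.3  2.2 -0.4] Fr-0.2 Ft-0.5 Rm0.1665 R0.1663 w0.0129
21.56 th1.055 a0.0424,0.0470,0.2189 F[-0.3  1.6  0.3] Fr0.4 Ft-0.1 Rm0.1665 R0.1663 w0.0132
21.92 th1.095 a0.0482,0.0471,0.2220 F[ 0.3  2.3 -0.1] Fr-0.2 Ft0.2 Rm0.1664 R0.1663 w0.0134
22.27 th1.135 a0.0543,0.0470,0.2250 F[ 0.4  2.4 -0.3] Fr-0.5 Ft0.3 Rm0.1663 R0.1663 w0.0130
22.63 th1.175 a0.0601,0.0471,0.2274 F[ 0.2  1.8 -2.1] Fr-2.0 Ft-0.7 Rm0.1661 R0.1663 w0.0129
22.99 th1.215 a0.0665,0.0471,0.2298 F[ 0.2  2.  -1.8] Fr-1.8 Ft-0.4 Rm0.1660 R0.1662 w0.0132
23.35 th1.256 a0.0728,0.0471,0.2319 F[ 0.5  2.1 -1.5] Fr-1.6 Ft0.0 Rm0.1659 R0.1662 w0.0130
23.71 th1.296 a0.0792,0.0470,0.2337 F[ 0.3  2.9 -0.8] Fr-0.9 Ft0.1 Rm0.1657 R0.1661 w0.0130
24.07 th1.336 a0.0857,0.0471,0.2352 F[-0.2  3.1 -0.4] Fr-0.4 Ft-0.3 Rm0.1656 R0.1660 w0.0132
24.43 th1.377 a0.0923,0.0470,0.2365 F[ 0.3  3.1 -0.6] Fr-0.6 Ft0.2 Rm0.1655 R0.1660 w0.0131
24.77 th1.401 a0.0960,0.0471,0.2372 F[ 0.3  3.  -1.4] Fr-1.4 Ft0.0 Rm0.1654 R0.1659 w0.0135
```

```bash
sed -i 's/"yg": 0.047/"yg": 0.0478/' st.json; python3 swing.py 1.76 0.0001 2.5
```

```text
25.13 th1.441 a0.1027,0.0474,0.2380 F[ 0.4  0.8 -3. ] Fr-3.0 Ft0.0 Rm0.1653 R0.1658 w0.0131
25.49 th1.482 a0.1093,0.0475,0.2385 F[ 0.7  0.4 -3.2] Fr-3.2 Ft0.4 Rm0.1651 R0.1657 w0.0131
25.85 th1.523 a0.1159,0.0476,0.2387 F[ 0.7  0.3 -2.2] Fr-2.3 Ft0.6 Rm0.1649 R0.1656 w0.0134
26.21 th1.563 a0.1226,0.0476,0.2387 F[ 0.4  0.3 -1. ] Fr-1.0 Ft0.4 Rm0.1647 R0.1654 w0.0130
26.57 th1.604 a0.1291,0.0477,0.2384 F[ 0.4  0.4 -1.5] Fr-1.4 Ft0.5 Rm0.1645 R0.1653 w0.0133
26.93 th1.645 a0.1356,0.0477,0.2378 F[ 0.5 -0.6 -1.8] Fr-1.8 Ft0.7 Rm0.1644 R0.1652 w0.0129
27.28 th1.686 a0.1405,0.0477,0.2373 F[-4.   0.8  1.5] Fr1.0 Ft-4.1 Rm0.1642 R0.1650 w0.0136
STOP
```

```bash
python3 - <<'E'
from h import *
c=snap("top","t3"); snap("scene","s3"); snap("wrist","w3")
j=np.load("j.npy"); print(FJ(j,Fm(10)))
im=cv2.imread("pics/t3.png")[100:260,200:400]; cv2.imwrite("pics/t3c.png",cv2.resize(im,None,fx=4,fy=3.7))
im=cv2.imread("pics/s3.png")[120:320,160:400]; cv2.imwrite("pics/s3c.png",cv2.resize(im,None,fx=3,fy=3))
E
```

```text
[-5.32574282  0.79686241  2.16698619]
```

View pics/s3c.png

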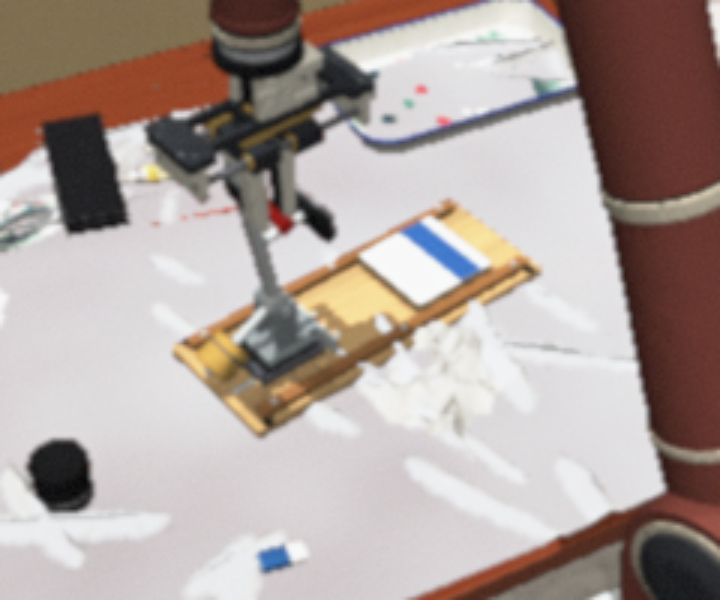

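View pics/w3.png

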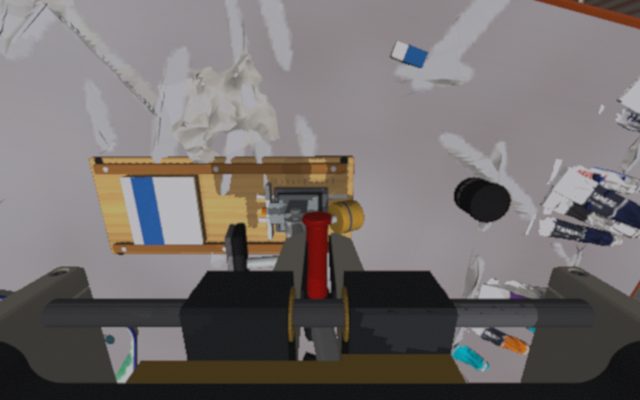

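View pics/t3c.png

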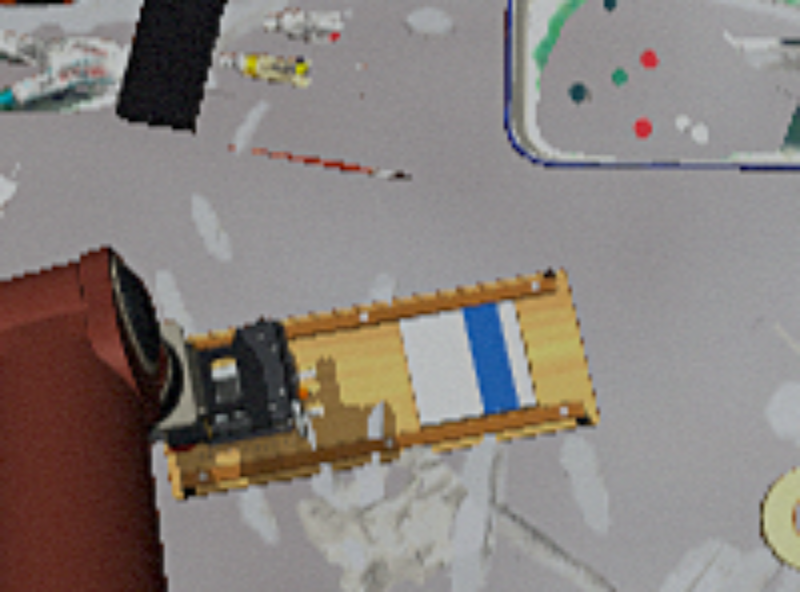

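```bash
python3 - <<'E'
from h import *
j=np.load("j.npy"); c=manip.camera("wrist"); sc=manip.camera("scene")
for z in (.235,.24,.248,.255): print(z,proj(c,J2W(j,[[.1405,.0685,z],[.1405+.007,.06,z],[.1405-.007,.06,z]])).round(1).tolist())
for piv,R in ((.114,.156),(.1244,.1665)):
  for th in (1.6,1.67,1.745):
    P=[[piv-r*np.cos(th),0,.085+r*np.sin(th)] for r in (0,R-.015,R+.05)]
    print(piv,th,((proj(sc,J2W(j,P))-[160,120])*3).round(0).tolist())
im=cv2.imread("pics/w3.png")[190:320,250:390]; cv2.imwrite("pics/w3c.png",cv2.resize(im,None,fx=4.5,fy=4.5,interpolation=cv2.INTER_CUBIC))
im=cv2.imread("pics/s3.png")[165:245,200:300]; cv2.imwrite("pics/s3d.png",cv2.resize(im,None,fx=7,fy=7,interpolation=cv2.INTER_CUBIC))
E
```

```text
0.235 [[318.2, 217.8], [329.2, 230.4], [307.1, 230.3]]
0.24 [[318.2, 220.7], [329.5, 233.6], [306.8, 233.6]]
0.248 [[318.2, 225.8], [330.1, 239.2], [306.3, 239.2]]
0.255 [[318.2, 230.6], [330.6, 244.5], [305.8, 244.5]]
0.114 1.6 [[274.0, 298.0], [261.0, 186.0], [255.0, 129.0]]
0.114 1.67 [[274.0, 298.0], [253.0, 191.0], [242.0, 136.0]]
0.114 1.745 [[274.0, 298.0], [243.0, 197.0], [227.0, 144.0]]
0.1244 1.6 [[265.0, 303.0], [251.0, 181.0], [244.0, 124.0]]
0.1244 1.67 [[265.0, 303.0], [241.0, 187.0], [230.0, 131.0]]
0.1244 1.745 [[265.0, 303.0], [231.0, 193.0], [214.0, 140.0]]
```

View pics/w3c.png

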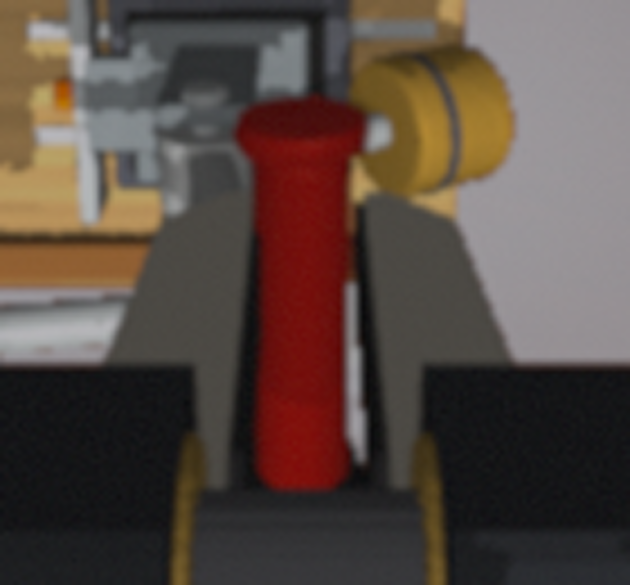

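View pics/s3d.png

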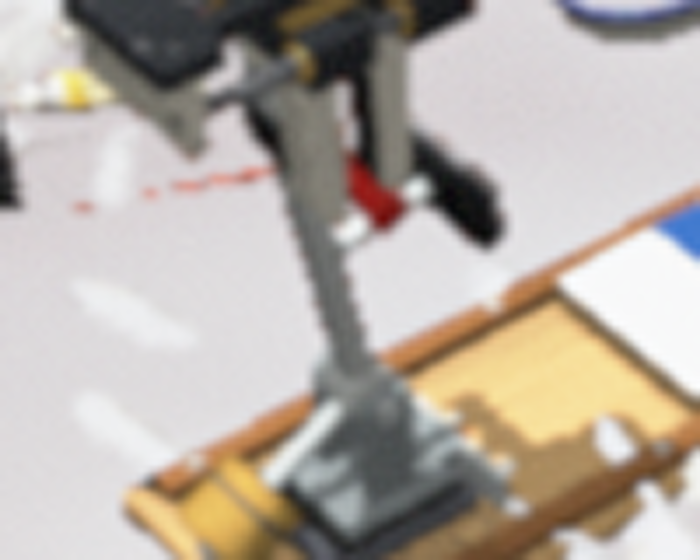

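The bar's slope in the scene view (about 0.29) matches 1.735 rad (1.745 gives 0.31, 1.67 gives 0.20), so the arm is at its stop. The peg slid slightly in the pads, which accounts for the higher R estimate from motion. I'll ease off, release and check.

```bash
python3 - <<'E'
from h import *
j=np.load("j.npy"); s=manip.read_state(); p=W2J(j,s["ee_pos"])[0]; st=__import__("json").load(open("st.json")); print(p)
p=np.array([st["p"][0],st["yg"],st["p"][1]])
for k in range(6):
    F=FJ(j,Fm(8)); print(p,F)
    if F[0]>-1.5: break
    p=p+[-.0007,0,0]; manip.servo_line(J2W(j,p)[0],velocity=.02)
manip.gripper_to(.045); manip.dwell(.2)
s=manip.read_state(); print(s["clock"],s["gripper_width"],FJ(j,Fm(6)))
r=manip.servo_line(J2W(j,[p[0],p[1],.36])[0],velocity=.12,force_limit=4); print(r)
manip.dwell(.1); snap("scene","s4"); snap("wrist","w4"); print(manip.read_state()["clock"])
im=cv2.imread("pics/s4.png")[165:245,200:300]; cv2.imwrite("pics/s4d.png",cv2.resize(im,None,fx=7,fy=7,interpolation=cv2.INTER_CUBIC))
E
```

```text
[0.14081919 0.04770494 0.23727059]
[0.14190785 0.0478     0.237124  ] [-5.209383    0.86344599  2.15964616]
[0.14120785 0.0478     0.237124  ] [-4.88177251  0.63935544  2.01792515]
[0.14050785 0.0478     0.237124  ] [-4.53025941  1.0757709   2.67199451]
[0.13980785 0.0478     0.237124  ] [-3.40508893  0.86899622  3.08902463]
[0.13910785 0.0478     0.237124  ] [-2.3014021   1.04328844  4.01695131]
[0.13840785 0.0478     0.237124  ] [-1.02570443  0.9886499   4.81249815]
30.6667 0.044666419962126454 [-0.36737696 -0.0184621   0.04055203]
False
32.1417
```

View pics/s4d.png

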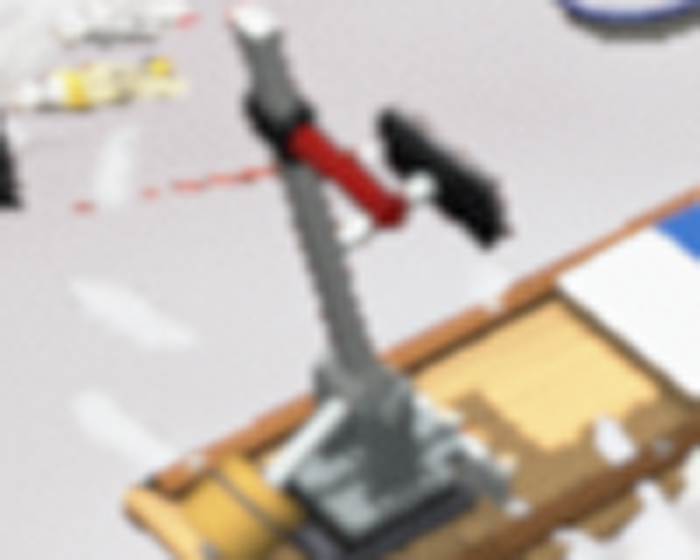

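View pics/w4.png

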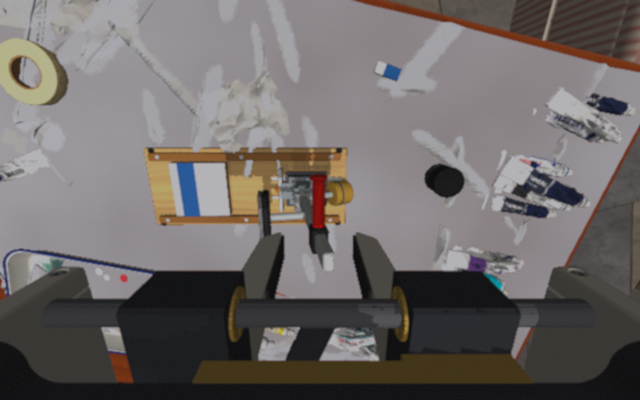

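The arm stands open by itself: the bar slope of about 0.28 is unchanged after release, and the tip is at crop (255,25). Next, the panel.

```bash
python3 - <<'E'
from h import *
j=np.load("j.npy"); R=Rt(j,-np.pi/2)
manip.servo_line(J2W(j,[.0,.048,.36])[0],velocity=.2)
manip.move_pose(J2W(j,[-.155,0,.2])[0],R)
manip.gripper_to(.05)
w=snap("wrist","w5"); snap("top","t5")
r=manip.servo_line(J2W(j,[-.155,0,.06])[0],velocity=.12,force_limit=5); print(r)
r=manip.servo_line(J2W(j,[-.155,0,.028])[0],velocity=.03,force_limit=3)
s=manip.read_state(); print(r,s["clock"],W2J(j,s["ee_pos"]),FJ(j,Fm(8))); snap("wrist","w6")
im=cv2.imread("pics/t5.png")[100:260,200:400]; cv2.imwrite("pics/t5c.png",cv2.resize(im,None,fx=4,fy=3.7))
E
```

```text
False
False 36.9917 [[-0.15512309 -0.0001614   0.02822638]] [ 0.15068879 -0.12190098  0.11143922]
```

View pics/w5.png

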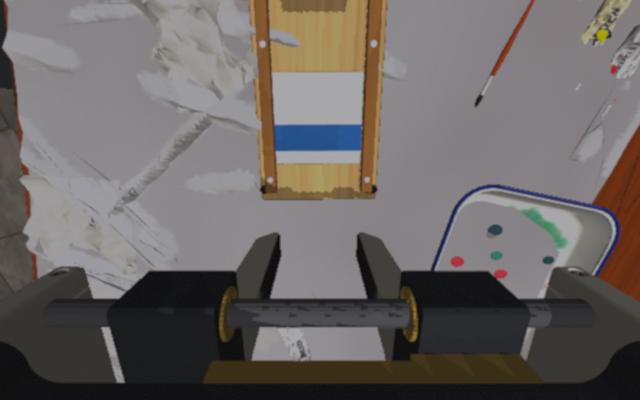

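View pics/w6.png

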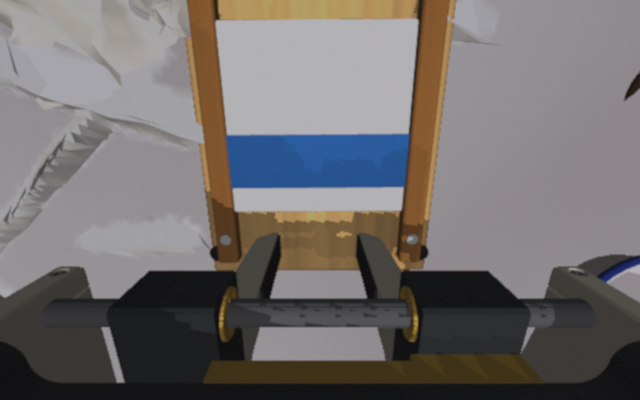

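The view shows the panel square in the lane, its near edge at row 211. Both fingers stand behind it, inside the guides. Pushing.

```bash
python3 - <<'E'
from h import *
j=np.load("j.npy"); z=.028
def go(x,v,f):
    r=manip.servo_line(J2W(j,[x,0,z])[0],velocity=v,force_limit=f); s=manip.read_state(); print(r,round(s["clock"],2),W2J(j,s["ee_pos"])[0].round(4),FJ(j,Fm(6)).round(2)); return r
go(-.12,.02,4); r=go(-.065,.04,5)
if not r: r=go(-.02,.012,4)
snap("wrist","w7"); snap("top","t7")
im=cv2.imread("pics/t7.png")[165:245,225:365]; cv2.imwrite("pics/t7c.png",cv2.resize(im,None,fx=5.7,fy=5.7,interpolation=cv2.INTER_CUBIC))
E
```

```text
False 39.08 [-0.12  -0.     0.028] [-0.36 -0.41 -0.41]
False 40.7 [-0.0648  0.0001  0.028 ] [ 0.33 -0.08 -0.2 ]
True 42.88 [-0.0417 -0.0001  0.0278] [-0.54 -0.4   0.45]
```

View pics/w7.png

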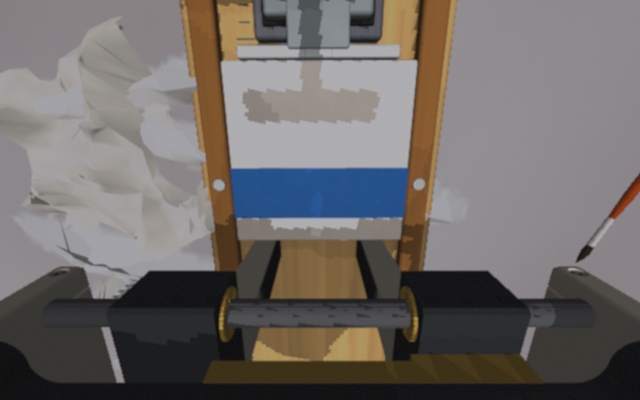

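View pics/t7c.png

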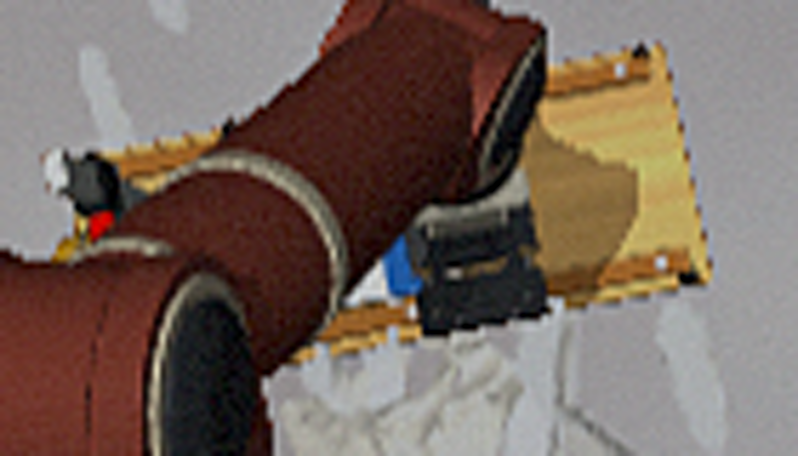

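```bash
python3 - <<'E'
from h import *
j=np.load("j.npy"); z=.028
s=manip.read_state(); x=W2J(j,s["ee_pos"])[0][0]
for k in range(12):
    x+=.0005; manip.servo_line(J2W(j,[x,0,z])[0],velocity=.01)
    F=FJ(j,Fm(10)); s=manip.read_state(); print(round(s["clock"],2),round(x,4),W2J(j,s["ee_pos"])[0][:1].round(4),F.round(2))
    if F[0]<-3.5: break
c=snap("wrist","w8"); snap("scene","s8")
im=cv2.imread("pics/w8.png")[20:130,200:440]; cv2.imwrite("pics/w8c.png",cv2.resize(im,None,fx=3.3,fy=3.3,interpolation=cv2.INTER_CUBIC))
E
```

```text
43.52 -0.0413 [-0.0418] [-2.18  0.77 -0.98]
43.93 -0.0408 [-0.0414] [-3.78  1.46 -1.22]
```

View pics/w8c.png

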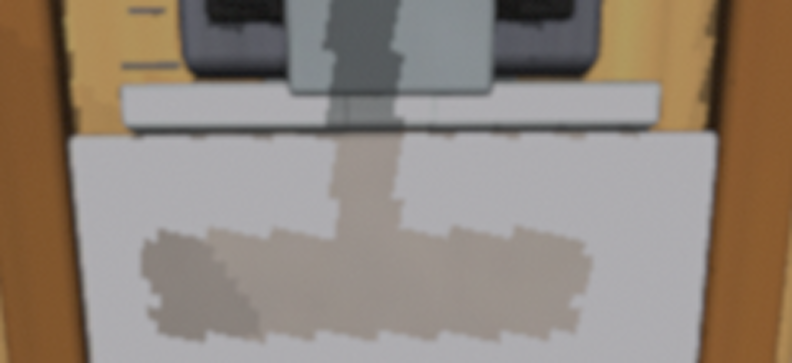

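View pics/s8.png

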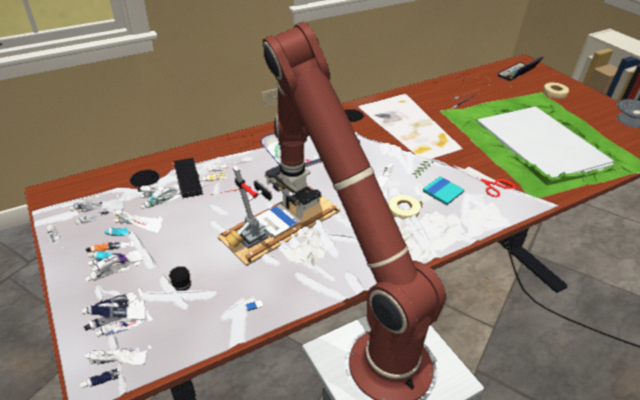

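Force builds at about 3–4 N/mm, which is the post's own spring, so the panel is against the plate (edge parallel to it, gap closed). I'll back off slowly, raise the tool and check.

```bash
python3 - <<'E'
from h import *
j=np.load("j.npy"); z=.028
manip.servo_line(J2W(j,[-.046,0,z])[0],velocity=.006)
manip.servo_line(J2W(j,[-.075,0,z])[0],velocity=.05)
manip.servo_line(J2W(j,[-.10,0,.16])[0],velocity=.15)
manip.dwell(.2)
c=snap("wrist","w9"); snap("scene","s9"); print(manip.read_state()["clock"],FJ(j,Fm(6)))
im=cv2.imread("pics/w9.png")[0:190,220:420]; cv2.imwrite("pics/w9c.png",cv2.resize(im,None,fx=3.1,fy=3.1,interpolation=cv2.INTER_CUBIC))
im=cv2.imread("pics/s9.png")[150:270,200:350]; cv2.imwrite("pics/s9c.png",cv2.resize(im,None,fx=5,fy=5,interpolation=cv2.INTER_CUBIC))
E
```

```text
47.1333 [-0.14020868  0.12904301 -0.18695081]
```

View pics/w9c.png

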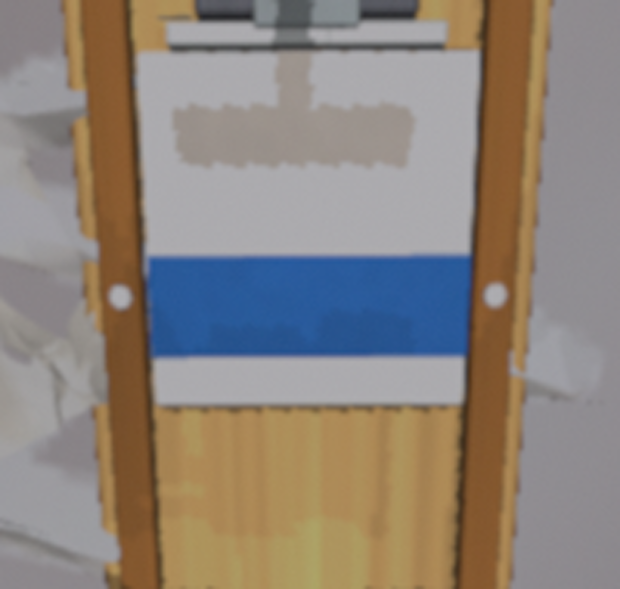

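View pics/s9c.png

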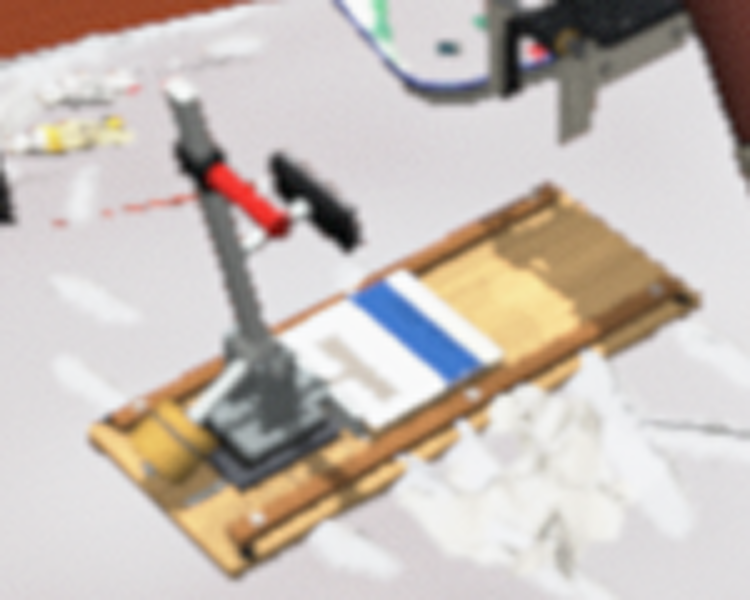

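```bash
python3 - <<'E'
from h import *
j=np.load("j.npy"); c=manip.camera("wrist")
im=c["img"].astype(int); 
for u in (290,330,350): print(u,[im[r,u].sum()//3 for r in range(4,24)])
f=lambda r:np.array([220+308/3.1,r/3.1])
for n,r,z in (("panel front",52,.032),("panel back",405,.032),("strip top",44,.036),("strip bottom as z.032",50,.032)): print(n,W2J(j,ray(c,f(r),z)).round(4))
# expected strip rows of plate face between z .032 and .036
x=W2J(j,ray(c,f(52),.032))[0][0]
print(proj(c,J2W(j,[[x,0,.032],[x,0,.036],[x+.002,0,.036],[x+.004,0,.036]])))
E
```

```text
290 [np.int64(49), np.int64(57), np.int64(109), np.int64(153), np.int64(170), np.int64(171), np.int64(172), np.int64(173), np.int64(168), np.int64(143), np.int64(95), np.int64(82), np.int64(138), np.int64(167), np.int64(172), np.int64(171), np.int64(172), np.int64(171), np.int64(172), np.int64(172)]
330 [np.int64(139), np.int64(139), np.int64(135), np.int64(121), np.int64(129), np.int64(157), np.int64(170), np.int64(173), np.int64(166), np.int64(134), np.int64(86), np.int64(84), np.int64(136), np.int64(165), np.int64(172), np.int64(172), np.int64(172), np.int64(171), np.int64(172), np.int64(171)]
350 [np.int64(43), np.int64(71), np.int64(134), np.int64(166), np.int64(172), np.int64(171), np.int64(171), np.int64(172), np.int64(164), np.int64(126), np.int64(77), np.int64(88), np.int64(143), np.int64(168), np.int64(172), np.int64(172), np.int64(172), np.int64(172), np.int64(172), np.int64(172)]
panel front [[ 0.066  -0.0014  0.032 ]]
panel back [[-0.0336 -0.0015  0.032 ]]
strip top [[ 0.0668 -0.0014  0.036 ]]
strip bottom as z.032 [[ 0.0665 -0.0014  0.032 ]]
[[317.82164294  16.77503986]
 [317.81802521  15.27087255]
 [317.81618566  12.659541  ]
 [317.81433705  10.03535569]]
```

```bash
python3 - <<'E'
from h import *
j=np.load("j.npy"); c=manip.camera("wrist"); s=manip.read_state()
def edges(im,u):
    g=im[:,u-8:u+9].mean((1,2)); 
    return g
im9=c["img"].astype(float); im8=cv2.imread("pics/w8.png").astype(float)
for name,im,tool in (("w9",im9,None),("w8",im8,[-.0414,0,.028])):
    cc=dict(c)
    if tool is not None: cc["xyz"]=np.asarray(c["xyz"])+J2W(j,tool)[0]-s["ee_pos"]
    for u in (280,345,365):
        g=im[:,u-3:u+4].mean((1,2)); lo=0 if name=="w9" else 45; r=lo+np.argmin(g[lo:lo+30]); m=(g[r]+171)/2
        a=r; 
        while g[a]<128: a-=1
        b=r
        while g[b]<128: b+=1
        top=a+(g[a]-128)/(g[a]-g[a+1]); bot=b-(g[b]-128)/(g[b]-g[b-1])
        x=W2J(j,ray(cc,[u,bot],.032))[0][0]
        xt=W2J(j,ray(cc,[u,top],.036))[0][0]
        area=(171-g[r-5:r+6]).sum()
        print(name,u,round(top,2),round(bot,2),"panel x",x.round(4),"plate x",xt.round(4),"gap mm",round((xt-x)*1e3,2),"min",g[r].round(),area.round())
E
```

```text
w9 280 13.33 16.04 panel x 0.0666 plate x 0.0675 gap mm 0.91 min 78.0 246.0
w9 345 -40.64 5.92 panel x 0.0744 plate x 0.1068 gap mm 32.4 min 42.0 0.0
w9 365 13.34 14.13 panel x 0.068 plate x 0.0674 gap mm -0.58 min 126.0 256.0
w8 280 57.44 60.96 panel x 0.067 plate x 0.0679 gap mm 0.92 min 67.0 321.0
w8 345 57.06 59.78 panel x 0.0676 plate x 0.0681 gap mm 0.54 min 84.0 238.0
w8 365 56.88 59.8 panel x 0.0675 plate x 0.0682 gap mm 0.63 min 82.0 258.0
```

Pressed or released, the apparent gap is the same (0.92 against 0.91 mm). It comes from the plate's edge rather than a real gap, so the panel is flush. Handing in.

```bash
python3 -c "
from rig import manip
manip.dwell(.3); print(manip.read_state()['clock']); print(manip.close_job())"
```

```text
47.6333
the job is handed in; nothing more can be done
None
```

The hold-down arm is standing open by itself, the panel is against the steel stop, and I handed the job in at about 47.6 s of the 72 s allowed. No verdict was reported.

**Hold-down arm:** I pinched the red grip and followed its arc by force in small steps until it met the open stop. I eased off the pressure, let go, and its lean in the picture did not change; its slope reads about 1.73 rad. The highest steady sideways force I read was about 5 N, against the 12 N limit.

**Panel:** I pushed it along the lane with two fingers until the force rose at about 3–4 N/mm, which is the post's own spring, and stopped at 3.8 N. I backed off slowly and left the tool clear at 160 mm up with no contact.

**Last checks:**
- **Gap to the plate:** one column in the wrist picture gave the same apparent gap pressed and released (0.92 and 0.91 mm), so I take the panel as flush. The other two columns I tried could not be measured in the released picture. I could not see the orange feeler under the panel.
- **Squareness:** the panel's edge lies within about 0.5° of the plate.
- **Things around:** I saw none of the listed things moved, but I did not measure their positions.

**Disagreement:** the radius felt out during the swing (about 0.165 m) did not match the camera (about 0.156 m). In the pictures the peg sits about 8 mm lower in the pads, which explains most of it. The camera-based angle agreed with the open stop.

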